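Shut the drill case

TASK

Put the open drill case on the bench away: push the upright drill leaf down flat into the case first, and only then swing the lid over it and press it fully shut. Use a fingertip or the outside of the fingers only: grip and lift nothing, push gently without slamming either part, leave the case where it stands and the other things on the bench alone.

Things in the scene. Friction and masses are not known exactly. Their poses are not given: they have to be found in the camera images.
- case: Open drill case: grey sheet-steel box 140 mm deep (its x) by 190 mm wide (its y), about 1.3 kg, loose on the bench on rubber feet. Origin: centre of its underside; z up, -x is its front, +x its back. Its 2 mm walls rise to a rim 26 mm above the bench. A leaf full of drills is hinged inside along the front, a lid of the same plan along the back rim.
- leaf (a joint): Angle of the drill leaf (rad): 0 = down flat in the case, 1.57 = upright, 1.62 = stop. Aluminium holder 178 mm wide, 16 mm thick. Its plain sheet face looks to the front of the case when upright, up when down. It folds from the front towards the back and down. Stiff pivots: it stays where it is left; about 4 N at the free edge moves it.
- leaf_hinge (a point): Middle of the leaf's hinge axis, which runs along the case's y: at x = -58 mm, z = 16 mm in the case's frame, in the middle of the leaf's thickness (8 mm behind its plain face).
- leaf_edge (a point): Middle of the free (upper) edge of the leaf's plain face: 98 mm from the hinge axis along the leaf and 8 mm off it towards the face. The drills' shanks stick out up to 17 mm further. When the leaf is down this point lies 24 mm above the bench.
- lid (a joint): Angle of the lid (rad): 0 = fully shut, 1.57 = upright, 2.15 = stop, leaning out behind the case. A grey pan 140 x 190 mm, 21 mm deep, 2 mm walls; shut, its top is 47 mm above the bench. Stiff hinge: it stays where it is left; 2 to 3 N at the free edge moves it. With the leaf still up, the lid strikes it and cannot shut.
- lid_hinge (a point): Middle of the lid's hinge axis, which runs along the case's y: at x = +70 mm, z = 26 mm in the case's frame. The lid's flat outer face lies 21 mm off this axis.
- lid_edge (a point): Middle of the lid's free edge at its outer face: 140 mm from the hinge axis along the lid and 21 mm off it. Shut, it lies above the front wall of the case, 47 mm above the bench.
- glue: Bystander: white glue bottle, 56 mm across and 155 mm tall, standing beside the case; origin at the bench under its middle. Leave it alone.
- wax: Bystander: round flat tin, 84 mm across and 48 mm tall, standing beside the case; origin at the bench under its middle. Leave it alone.
- offcut: Bystander: short piece of turned leg with square ends, 170 x 38 x 38 mm, lying in front of the case along its front; origin at the bench under its middle. Leave it alone.
- chisel: Bystander: chisel with a wooden handle, about 270 mm long and 29 mm high, lying behind the case parallel to its back; origin at the bench under the joint of handle and blade. Leave it alone.
- sander: Bystander: cork sanding block, 95 x 60 x 28 mm, lying beside the case; origin at the bench under its middle. Leave it alone.
- mallet: Bystander: wooden mallet, head 65 x 150 x 90 mm, handle about 280 mm, lying to the right; origin at the bench under the middle of its head. Leave it alone.
- leg: Bystander: turned table leg with square mortised ends, 460 x 55 x 55 mm, lying to the left; origin at the bench under its middle. Leave it alone.
Mind the look-alikes: they are no part of the job. Leave any brown or purple look-alike of the case alone.

How it is judged:
On the way, in this order (a step that is already met when the one before it is completed fails the run):
1. the drill leaf lies flat in the case (within 0.08 rad) while the lid is still open (over 1.4 rad) (value of joint leaf below 0.08 rad and value of joint lid above 1.4 rad), for 0.2 s.
2. the lid is fully shut (within 0.035 rad) over the leaf (value of joint lid below 0.035 rad and value of joint leaf below 0.08 rad), for 0.2 s.
At the end, for the whole second after the job is handed in: The lid is shut to within 0.035 rad (5 mm at its front edge) over the leaf, which lies within 0.08 rad of flat; the case stands level, at rest, within 40 mm of where it stood (all of step 2 and velocity of joint lid between -0.1 and 0.1 rad/s and distance of case from where it was at the start of the episode below 0.04 m and angle between case's own z axis and vertical below 0.05 rad and linear speed of case below 0.02 m/s); the robot touches nothing.
It fails at once if the case is lifted by more than 12 mm, tipped by more than 0.15 rad or shoved more than 40 mm along the bench (height (world z) of case above 0.012 m or angle between case's own z axis and vertical above 0.15 rad or distance of case from where it was at the start of the episode above 0.04 m).
It fails at once if the leaf or the lid is gripped on its way (over 40 N from the fingers between open and home) (contact force between the fingers and case above 40 N and (value of joint leaf above 0.15 rad or value of joint lid between 0.15 and 1.7 rad)).
It fails at once if the case, leaf or lid is forced (over 90 N from the fingers) (contact force between the fingers and case above 90 N).
It fails at once if the leaf or the lid is slammed (faster than 4 rad/s) (velocity of joint any of leaf, lid below -4 rad/s).
It fails at once if a bystander is moved more than 20 mm (distance of any of glue, wax, offcut, chisel, sander, mallet, leg from where it was at the start of the episode above 0.02 m).
It also fails if it takes over 58 s, if anything falls off the work surface, if the arm or the gripper's body presses on something with over 40 N, if the wrist force passes 120 N, or if a joint passes its speed limit or range.

ROBOT

A 6-joint arm with a two-finger parallel gripper is mounted at the origin on the work surface. World frame = base frame: x ahead of the robot, y to its left, z up, the work surface at z = 0. Lengths are in m, angles in rad, forces in N, time in s.
With the tool pointing down it reaches from about 0.375 to 0.925 m from the base axis. Payload 5.7 kg.
Tool frame: the origin (TCP) lies between the finger pads; the fingertips stand 19 mm ahead of it and the grasp point (between the pads) is the TCP; z points along the fingers, y is the line along which they close (so a half turn about z gives the same grasp; the last joint's range is limited). The gripper opens to 85 mm and grips with 20 to 120 N. Pads are 22 mm wide; open, the fingers measure 114 mm over their backs; the gripper's body (76 mm by 85 mm) begins 54 mm behind the grasp point. The pads swing forward as they close: fully open they stand 13 mm farther back than shut.
Start: joints at [1.004, 0.359, 1.51, -0, 1.272, -0.115], TCP at [0.262, 0.54, 0.25] pointing down, gripper open.
Joint ranges: [-2.97, 2.97], [-1.01, 2.36], [0.21, 2.38], [-0.96, 4.11], [0.2, 2.71], [-2.98, 2.98]. Speed limits (rad/s): [2.39, 2.39, 3.14, 3.14, 3.14, 3.14].

INTERFACE

Orientations are given as [roll, pitch, yaw] about the fixed x, y, z axes, in that order (R = Rz(yaw) Ry(pitch) Rx(roll)).
In Python, from bench import * gives the robot as it stands.
- The arm moves only by the shell command python3 -m pendant 'ROWS' [FORCE]. ROWS is JSON, one flat list of numbers, 7 for each row, row after row: the turn, a rotation vector about the tool's x, y, z in units of 5 degrees (1.0 is 5 degrees), then the shift along the tool's x, y, z in units of 50 mm (1.0 is 50 mm), then the gripper command: -1 is shut, 1 is fully open, values between are in proportion. A call has 1 to 10 rows; each row shifts and turns the commanded pose from where the row before left it, along the tool's axes as they then stand; what a row does not reach is not made up. A row lasts 1/10 s, in which the tool goes at most 50 mm and 8.59 degrees, less where a joint would pass 70% of its speed; a pose out of reach is approached as far as the arm can. A call is refused whole if a number of a shift passes 1 or a number of a turn 1, either way. A call with a gripper value outside its range is refused whole. The fingers move at their own pace and stop on an object; FORCE is the grip in N (left out, the last holds). Time passes only in rows, so rows that do not move let the fingers close. It gives the time, the measured TCP pose, the force, the opening and the grip force at its end, in the units of the state.
- sense(): the state, without advancing time (a new reading comes with each control period).
- camera(name): name is "scene" or "side" or "wrist"; returns a dict with "pixels" (480x640x3 uint8, red, green, blue), "intrinsics" (3x3 intrinsics, pixels), "cam_to_world" (4x4, takes a point from camera to world coordinates); the wrist camera has in their place "mount" (4x4, takes a point from camera to tool coordinates, whose origin is the TCP and whose axes are the flange's). Camera axes: x right, y down, z forward; pixel columns grow to the right and rows downward; lengths in m; the calibration is good to about 2 mm. A picture is of the moment at which its call begins: read the wrist's pose just before it. There is no depth.
- hand_in(): hands the job in; it is judged then, once.
Trained networks look in a picture, given as the dict that the camera call returned (one of the last four; its "shot" number tells which), for a name from the list of things; names that differ only in an ending like _2 or _b are one class to them, and where a whole thing is asked for, a point or a joint stands for the part that bears it (a point fixed in the world has none). Each returns a list of dicts, best first, with "score" (0 to 1); they miss things now and then, are a little off and sometimes report something else, mostly with a low value. They report only what shows in the picture. A call takes as long as a camera call. They do not tell look-alikes from the thing itself.
- look_for(picture, query): "centre" ([x, y, z] in m, in the coordinates of the camera as it stood for that picture, good to about 4 mm: the middle of the surface that is visible of it).
- tip_of(picture, query): "centre" ([x, y, z] in m, in the coordinates of the camera as it stood for that picture, good to about 4 mm: a listed point, or the origin of a listed thing).
The state is a dict: "time": time; "joint_pos": joint angles; "qvel": joint speeds; "effort": joint torques, N m; "tcp_pos": TCP position; "ee_rot": TCP orientation; "ft_force": force on the tool from outside, world axes, zero at the start; "wrist_torque": the same for the moment, N m; "opening": opening from 0.0 (shut) to 1.0 (fully open); "gripper_force": force on a finger pad.
Only numpy, scipy, OpenCV 4.12 (cv2) and the standard library are available. Lean on these libraries where they do the work, as an engineer would, in place of code of your own. Each camera call takes 0.05 s, during which the arm holds its last target. There are 200 camera calls.

## Working session

There is one attempt and no reset: what is moved stays moved. The work goes in short steps, Python scripts to look and compute and a shell command to move; the robot and the scene stay as the last step left them, time stands still between calls to the robot, and variables do not carry over. Pictures are saved under pics/ and viewed, at most 10 in all, crops included, and the job is handed in when it is done.

```bash
mkdir -p pics; cat > h.py <<'E'
from bench import *
import numpy as np, cv2
from scipy.spatial.transform import Rotation as R
def find(cam,names,pic=None):
    p=camera(cam) if pic is None else pic
    for n in names:
        for f in (look_for,tip_of):
            try: r=f(p,n)
            except Exception as e: print(n,f.__name__,e); continue
            for d in r[:3]:
                if d["score"]<0.2: continue
                c=np.append(d["centre"],1); K=p["intrinsics"]; uv=(K@c[:3]/c[2])[:2]
                print(n,f.__name__,round(d["score"],2),np.round((p["cam_to_world"]@c)[:3],3),uv.round())
    return p
E
python3 - <<'E'
from h import *
for c in ("scene","side"):
    p=camera(c); cv2.imwrite(f"pics/{c}1.png",p["pixels"][...,::-1])
    print(c); find(c,["case","leaf_hinge","leaf_edge","lid_hinge","lid_edge","glue","wax","offcut","chisel","sander"],p)
s=sense(); print(s)
E
```

```text
scene
case call 0.9 [ 0.319 -0.184  0.045] [272. 183.]
case call 0.71 [ 0.816 -0.18   0.048] [259. 326.]
case call 0.59 [0.522 0.082 0.012] [354. 242.]
case call 0.73 [0.288 0.284 0.003] [412. 185.]
case call 0.67 [ 0.295 -0.19  -0.003] [272. 187.]
case call 0.61 [0.508 0.053 0.003] [344. 239.]
leaf_hinge call 0.89 [0.309 0.286 0.05 ] [416. 181.]
leaf_hinge call 0.84 [ 0.321 -0.185  0.045] [271. 183.]
leaf_hinge call 0.93 [ 0.292 -0.247  0.015] [255. 182.]
leaf_hinge call 0.78 [ 0.493 -0.003  0.018] [326. 233.]
leaf_hinge call 0.7 [ 0.781 -0.237  0.012] [241. 318.]
leaf_edge call 0.83 [0.52  0.008 0.11 ] [330. 223.]
leaf_edge call 0.79 [0.502 0.009 0.111] [330. 218.]
lid_hinge call 0.97 [ 0.816 -0.18   0.047] [259. 326.]
lid_hinge call 0.76 [0.525 0.082 0.01 ] [354. 243.]
lid_hinge call 0.75 [0.309 0.284 0.046] [415. 182.]
lid_hinge call 0.82 [ 0.83  -0.117  0.027] [282. 334.]
lid_hinge call 0.65 [0.537 0.123 0.025] [367. 244.]
lid_hinge call 0.59 [ 0.304 -0.125  0.026] [291. 183.]
lid_edge call 0.91 [ 0.309 -0.188  0.049] [271. 180.]
lid_edge call 0.85 [0.305 0.286 0.047] [416. 181.
[... 2793 characters left out ...]
12  0.002] [244. 279.]
{'time': 2.1, 'joint_pos': array([ 1.00388532e+00,  3.58827591e-01,  1.51039121e+00, -1.96252126e-05,
        1.27250601e+00, -1.15147470e-01]), 'qvel': array([ 0.00078925,  0.00059398, -0.00098531, -0.00029311,  0.00019884,
       -0.0019868 ]), 'effort': array([ 7.78923495e-04, -5.27583754e+01, -2.79042971e+01, -1.00633595e-04,
        1.77755992e-03,  1.44491719e-05]), 'tcp_pos': array([0.26195574, 0.53976572, 0.25025368]), 'ee_rot': array([-3.14145921e+00,  3.44923266e-06,  2.68983488e+00]), 'ft_force': array([-0.34214215,  1.06353836,  0.21179795]), 'wrist_torque': array([-0.03637095,  0.00144151, -0.01192109]), 'gripper_force': 0.0, 'opening': 0.9992012429885392}
```

View pics/scene1.png

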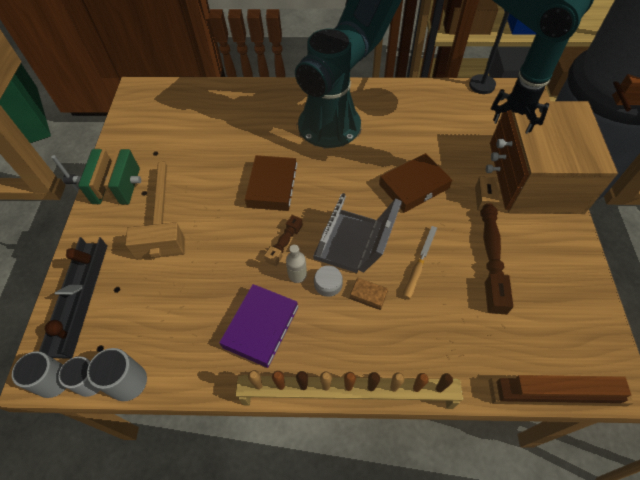

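View pics/side1.png

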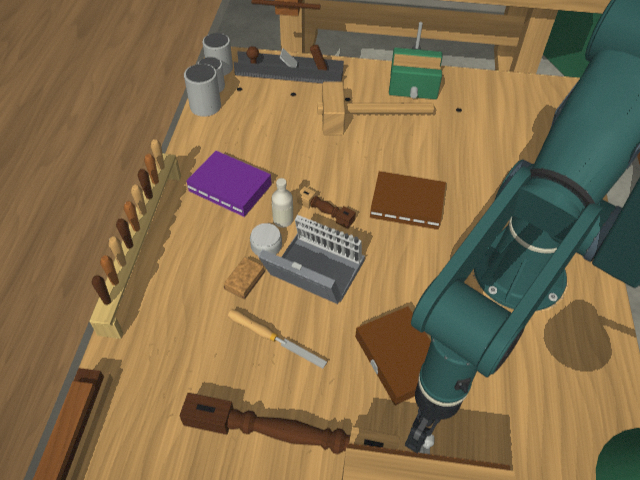

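Candidates are:
- The open grey case at scene (350,238).
- Brown boxes at (272,183) and (415,182).
- The purple box at (260,325).

The open grey one, with drills up and lid leaning back, fits the description. I'll check it in a close crop.

```bash
python3 -c "
import cv2
i=cv2.imread('pics/side1.png')[165:345,215:415];cv2.imwrite('pics/crop1.png',cv2.resize(i,None,fx=3,fy=3,interpolation=cv2.INTER_CUBIC))"
```

```text
(no output)
```

View pics/crop1.png

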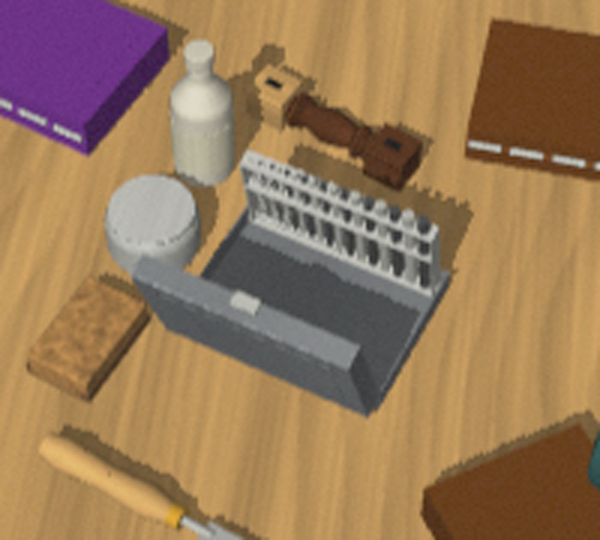

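```bash
python3 -m pendant '[0,0,-0.72,0,0,0,-1, 0,0,-0.72,0,0,0,-1, 0,0,0,-0.3,-0.4,0,-1, 0,0,0,-0.6,-0.77,0,-1, 0,0,0,-0.6,-0.77,0,-1, 0,0,0,-0.6,-0.77,0,-1, 0,0,0,-0.6,-0.77,0,-1, 0,0,0,-0.6,-0.77,0,-1, 0,0,0,-0.6,-0.77,0,-1, 0,0,0,-0.6,-0.77,0,-1]' 20
```

```text
time: 3.1
tcp_pos: [0.3827, 0.1917, 0.2506]
ee_rot: [3.141, 0.001, 2.816]
ft_force: [1.9, 0.4, 0.6]
opening: 0.006
gripper_force: 0.0
```

The crop shows the open grey case: drill holder upright at the front (340,220), lid leaning back (250,330). The choice is confirmed.

```bash
python3 -m pendant '[0,0,0,-0.56,-0.73,0,-1, 0,0,0,-0.56,-0.73,0,-1, 0,0,0,-0.56,-0.73,0,-1, 0,0,0,-0.56,-0.73,0,-1, 0,0,0,-0.56,-0.73,0,-1, 0,0,0,-0.56,-0.73,0,-1, 0,0,0,0,0,0.8,-1, 0,0,0,0,0,0.8,-1, 0,0,0,0,0,0.5,-1, 0,0,0,0,0,0,-1]'
python3 - <<'E'
from h import *
p=camera("side"); find("side",["leaf_hinge","leaf_edge","lid_hinge","lid_edge"],p)
cv2.imwrite("pics/s2.png",cv2.resize(p["pixels"][130:370,180:500,::-1],None,fx=2,fy=2))
E
```

```text
time: 4.1
tcp_pos: [0.4686, -0.0673, 0.1425]
ee_rot: [-3.141, -0.007, 2.815]
ft_force: [0.6, 0.7, 0.9]
opening: -0.005
gripper_force: 0.0
leaf_hinge call 0.96 [ 0.799 -0.163  0.049] [228. 182.]
leaf_hinge call 0.76 [ 0.298 -0.163  0.046] [409. 201.]
leaf_hinge call 0.75 [0.514 0.046 0.042] [320. 254.]
leaf_hinge call 0.84 [ 0.293 -0.244  0.013] [410. 188.]
leaf_hinge call 0.68 [0.34  0.322 0.018] [380. 366.]
leaf_hinge call 0.63 [ 0.495 -0.004  0.015] [330. 246.]
leaf_edge call 0.83 [0.499 0.013 0.076] [328. 237.]
leaf_edge call 0.56 [0.5   0.011 0.115] [328. 227.]
leaf_edge call 0.26 [ 0.495 -0.001  0.015] [329. 247.]
lid_hinge call 0.93 [ 0.797 -0.167  0.043] [230. 182.]
lid_hinge call 0.86 [0.512 0.051 0.045] [321. 255.]
lid_hinge call 0.79 [ 0.298 -0.167  0.044] [409. 201.]
lid_hinge call 0.84 [ 0.302 -0.12   0.024] [406. 218.]
lid_hinge call 0.79 [ 0.831 -0.119  0.025] [214. 198.]
lid_hinge call 0.74 [0.534 0.124 0.025] [308. 283.]
lid_edge call 0.98 [ 0.298 -0.179  0.046] [409. 197.]
lid_edge call 0.74 [0.547 0.172 0.133] [300. 273.]
lid_edge call 0.67 [0.292 0.302 0.046] [403. 355.]
lid_edge call 0.98 [0.562 0.187 0.154] [292. 273.]
lid_edge call 0.93 [ 0.777 -0.245  0.049] [242. 162.]
lid_edge call 0.83 [0.355 0.325 0.051] [375. 359.]
```

View pics/s2.png

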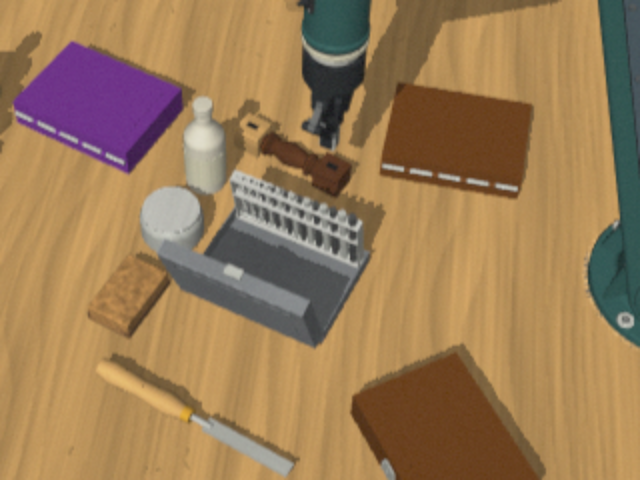

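The picture shows the closed fingertips in front of the case, clear of the offcut at (330,135). The leaf leans back slightly. Next I bring the fingertip up to the leaf face.

```bash
python3 -m pendant '[0,0,0,0,0.4,0.5,-1, 0,0,0,0,0.4,0,-1, 0,0,0,0,0.3,0,-1, 0,0,0,0,0.1,0,-1, 0,0,0,0,0,0,-1]'; python3 -m pendant '[0,0,0,0,0.1,0,-1, 0,0,0,0,0.1,0,-1, 0,0,0,0,0.1,0,-1, 0,0,0,0,0,0,-1]'
```

```text
time: 5.05
tcp_pos: [0.4909, -0.0107, 0.1206]
ee_rot: [-3.142, 0.001, 2.817]
ft_force: [-0.1, 0.1, 0.2]
opening: 0.0
gripper_force: 0.0
time: 5.45
tcp_pos: [0.4953, 0.0032, 0.1203]
ee_rot: [-3.141, -0.0, 2.816]
ft_force: [-0.3, -1.9, 0.3]
opening: 0.002
gripper_force: 0.5
```

```bash
python3 -m pendant '[0,0,0,0,0.1,0.06,-1, 0,0,0,0,0.16,0.06,-1, 0,0,0,0,0.16,0.06,-1, 0,0,0,0,0.14,0.1,-1, 0,0,0,0,0.14,0.1,-1, 0,0,0,0,0.12,0.12,-1, 0,0,0,0,0,0,-1]'; python3 -m pendant '[0,0,0,0,0.12,0.12,-1, 0,0,0,0,0.1,0.14,-1, 0,0,0,0,0.1,0.14,-1, 0,0,0,0,0.06,0.16,-1, 0,0,0,0,0.06,0.16,-1, 0,0,0,0,0,0,-1]'; python3 - <<'E'
from h import *
p=camera("side"); find("side",["leaf_edge","lid_edge","leaf_hinge"],p)
cv2.imwrite("pics/s3.png",cv2.resize(p["pixels"][160:340,200:440,::-1],None,fx=2.5,fy=2.5))
E
```

```text
time: 6.15
tcp_pos: [0.508, 0.0431, 0.0942]
ee_rot: [-3.142, -0.002, 2.816]
ft_force: [-0.9, 0.1, 0.6]
opening: -0.0
gripper_force: 0.0
time: 6.75
tcp_pos: [0.5149, 0.0631, 0.0579]
ee_rot: [-3.141, -0.002, 2.816]
ft_force: [-0.1, -0.7, -0.2]
opening: -0.006
gripper_force: 0.0
leaf_edge call 0.96 [0.53  0.09  0.046] [312. 267.]
lid_edge call 0.81 [ 0.298 -0.179  0.044] [409. 197.]
lid_edge call 0.63 [0.294 0.301 0.047] [402. 354.]
lid_edge call 0.62 [0.547 0.172 0.134] [300. 273.]
lid_edge call 0.77 [ 0.777 -0.25   0.047] [243. 161.]
lid_edge call 0.68 [ 0.291 -0.261  0.046] [413. 176.]
lid_edge call 0.58 [0.561 0.186 0.15 ] [293. 273.]
leaf_hinge call 0.96 [0.51  0.105 0.038] [319. 275.]
leaf_hinge call 0.78 [0.292 0.304 0.048] [403. 355.]
leaf_hinge call 0.66 [ 0.802 -0.163  0.046] [228. 182.]
leaf_hinge call 0.93 [ 0.293 -0.248  0.013] [410. 187.]
leaf_hinge call 0.93 [0.343 0.322 0.017] [379. 366.]
leaf_hinge call 0.88 [ 0.785 -0.236  0.014] [240. 172.]
```

View pics/s3.png

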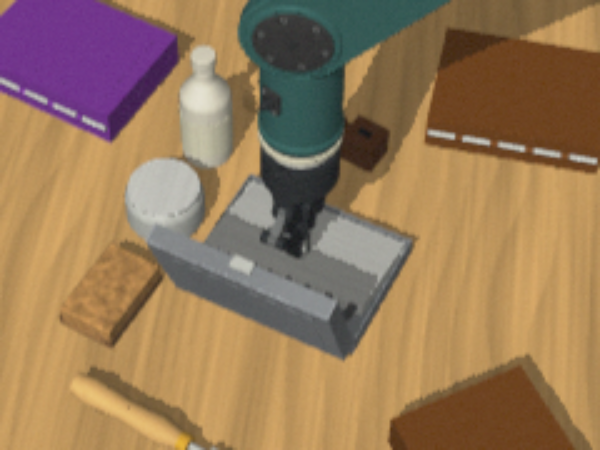

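The picture shows the leaf nearly down, with the fingertips on its plain sheet at (290,240). I'll finish by pressing straight down.

```bash
python3 -m pendant '[0,0,0,0,0.05,0.12,-1, 0,0,0,0,0,0.1,-1, 0,0,0,0,0,0.06,-1, 0,0,0,0,0,0,-1]'; python3 -m pendant '[0,0,0,0,0,0.04,-1, 0,0,0,0,0,0.02,-1, 0,0,0,0,0,0,-1, 0,0,0,0,0,0,-1]'
```

```text
time: 7.5
tcp_pos: [0.5161, 0.0653, 0.0447]
ee_rot: [-3.141, -0.001, 2.816]
ft_force: [-0.2, -0.3, 0.2]
opening: -0.003
gripper_force: 0.0
time: 7.9
tcp_pos: [0.5161, 0.0654, 0.043]
ee_rot: [3.142, -0.0, 2.815]
ft_force: [-1.8, 1.6, 10.5]
opening: 0.002
gripper_force: 5.2
```

```bash
python3 -m pendant '[0,0,0,0,0,0.03,-1, 0,0,0,0,0,0,-1, 0,0,0,0,0,0,-1]'
```

```text
time: 8.2
tcp_pos: [0.5162, 0.0654, 0.0429]
ee_rot: [3.141, 0.0, 2.816]
ft_force: [-5.6, 1.9, 26.6]
opening: 0.0
gripper_force: 13.4
```

The leaf is solidly down: 27 N with no further travel. Now up, over and behind the lid.

```bash
python3 -m pendant '[0,0,0,0,0,-0.4,-1, 0,0,0,0,-0.3,-0.8,-1, 0,0,0,0,0,-0.9,-1, 0,0,0,0,0,-0.9,-1, 0,0,0,0,0,-0.9,-1, 0,0,0,0,0,-0.6,-1, 0,0,0,0,0,0,-1]'; python3 -m pendant '[0,0,0,0,0.6,0,-1, 0,0,0,0,0.9,0,-1, 0,0,0,0,0.9,0,-1, 0,0,0,0,0.9,0,-1, 0,0,0,0,0.5,0,-1, 0,0,0,0,0,0,-1]'
python3 - <<'E'
from h import *
p=camera("scene"); find("scene",["lid_edge","lid_hinge","leaf_edge"],p)
cv2.imwrite("pics/s4.png",cv2.resize(p["pixels"][140:320,230:470,::-1],None,fx=2.5,fy=2.5))
s=sense(); d=s["tcp_pos"]-[.5135,.054,0]; print(.32*d[0]+.947*d[1],-.947*d[0]+.32*d[1],d[2])
E
```

```text
time: 8.9
tcp_pos: [0.5142, 0.0509, 0.2704]
ee_rot: [3.139, 0.008, 2.816]
ft_force: [0.2, -0.6, 1.0]
opening: -0.002
gripper_force: 0.0
time: 9.5
tcp_pos: [0.5724, 0.234, 0.2639]
ee_rot: [-3.141, -0.002, 2.819]
ft_force: [-0.0, -0.4, 0.5]
opening: 0.002
gripper_force: 0.0
lid_edge call 0.85 [ 0.311 -0.191  0.045] [270. 181.]
lid_edge call 0.84 [0.296 0.233 0.047] [399. 178.]
lid_edge call 0.82 [ 0.813 -0.18   0.048] [259. 325.]
lid_edge call 0.84 [ 0.779 -0.243  0.049] [237. 313.]
lid_edge call 0.75 [0.561 0.181 0.151] [392. 228.]
lid_edge call 0.75 [ 0.29  -0.264  0.045] [249. 176.]
lid_hinge call 0.83 [ 0.816 -0.181  0.048] [258. 326.]
lid_hinge call 0.82 [0.526 0.085 0.02 ] [355. 241.]
lid_hinge call 0.7 [0.305 0.231 0.047] [399. 181.]
lid_hinge call 0.95 [0.535 0.123 0.024] [367. 243.]
lid_hinge call 0.88 [ 0.833 -0.118  0.025] [282. 335.]
lid_hinge call 0.79 [ 0.301 -0.12   0.025] [292. 183.]
leaf_edge call 0.89 [0.516 0.044 0.022] [341. 238.]
leaf_edge call 0.74 [0.529 0.094 0.02 ] [358. 242.]
leaf_edge call 0.6 [ 0.698  0.119 -0.001] [367. 296.]
0.1853101915382541 0.0008101047898145253 0.2656364724437212
```

View pics/s4.png

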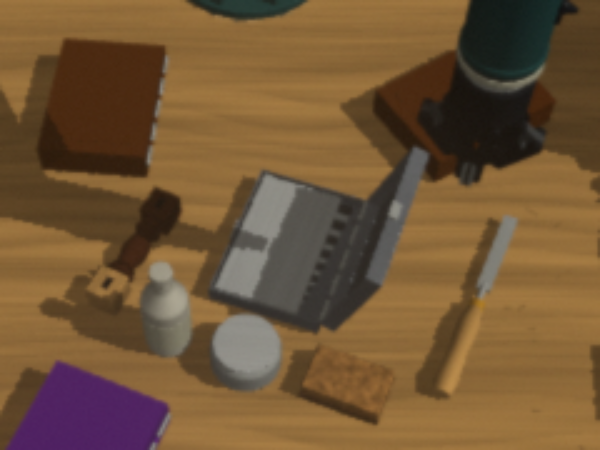

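The picture shows the leaf flat in the case at (280,245), the lid still open, and the fingers behind the lid at (470,175). Descend and approach.

```bash
python3 -m pendant '[0,0,0,0,0,0.6,-1, 0,0,0,0,0,0.9,-1, 0,0,0,0,0,0.8,-1, 0,0,0,0,-0.2,0.14,-1, 0,0,0,0,-0.26,0,-1, 0,0,0,0,0,0,-1]'; python3 -m pendant '[0,0,0,0,-0.1,0,-1, 0,0,0,0,-0.1,0,-1, 0,0,0,0,-0.1,0,-1, 0,0,0,0,0,0,-1]'
python3 - <<'E'
from h import *
s=sense(); d=s["tcp_pos"]-[.5135,.054,0]; print(.32*d[0]+.947*d[1],-.947*d[0]+.32*d[1],d[2])
E
```

```text
time: 10.45
tcp_pos: [0.5653, 0.2073, 0.1455]
ee_rot: [-3.142, 0.001, 2.814]
ft_force: [0.1, -0.1, 0.5]
opening: 0.003
gripper_force: 0.0
time: 10.85
tcp_pos: [0.5612, 0.1951, 0.1451]
ee_rot: [3.14, 0.002, 2.815]
ft_force: [0.8, 1.8, 1.7]
opening: 0.0
gripper_force: 0.8
0.1489300866118378 -4.123890975386846e-05 0.14505126218552872
```

```bash
python3 -m pendant '[0,0,0,0,-0.1,0,-1, 0,0,0,0,-0.18,0,-1, 0,0,0,0,-0.2,0,-1, 0,0,0,0,-0.2,0,-1, 0,0,0,0,-0.2,0,-1, 0,0,0,0,-0.18,-0.02,-1, 0,0,0,0,-0.18,0,-1, 0,0,0,0,-0.2,0.01,-1, 0,0,0,0,0,0,-1]'; python3 -m pendant '[0,0,0,0,-0.2,0.01,-1, 0,0,0,0,-0.2,0.05,-1, 0,0,0,0,-0.2,0.05,-1, 0,0,0,0,-0.18,0.09,-1, 0,0,0,0,-0.18,0.09,-1, 0,0,0,0,0,0,-1]'
python3 - <<'E'
from h import *
s=sense(); d=s["tcp_pos"]-[.5135,.054,0]; print(.32*d[0]+.947*d[1],-.947*d[0]+.32*d[1],d[2])
p=camera("side"); find("side",["lid_edge"],p)
cv2.imwrite("pics/s5.png",cv2.resize(p["pixels"][160:340,200:440,::-1],None,fx=2.5,fy=2.5))
E
```

```text
time: 11.75
tcp_pos: [0.5358, 0.1251, 0.1438]
ee_rot: [-3.14, -0.002, 2.815]
ft_force: [-0.1, -0.5, -0.6]
opening: -0.0
gripper_force: 0.0
time: 12.35
tcp_pos: [0.5206, 0.0799, 0.1288]
ee_rot: [-3.14, -0.002, 2.815]
ft_force: [-0.0, 0.6, 0.8]
opening: 0.002
gripper_force: 0.0
0.026828348381673178 0.0015612757659105537 0.1288386579840132
lid_edge call 0.92 [ 0.298 -0.18   0.044] [409. 197.]
lid_edge call 0.86 [0.511 0.1   0.084] [319. 262.]
lid_edge call 0.86 [0.295 0.3   0.049] [402. 353.]
lid_edge call 0.88 [0.51  0.044 0.137] [323. 231.]
lid_edge call 0.83 [ 0.293 -0.261  0.048] [412. 175.]
lid_edge call 0.83 [0.353 0.329 0.05 ] [375. 361.]
```

View pics/s5.png

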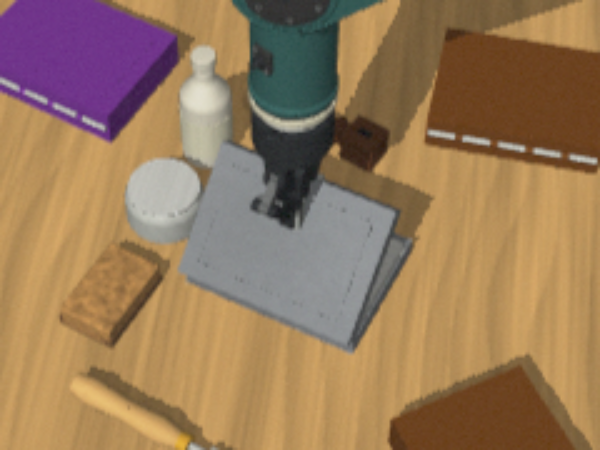

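The picture shows the lid following the fingertips on its outer face, about half shut (285,210). Continue along the arc.

```bash
python3 -m pendant '[0,0,0,0,-0.14,0.12,-1, 0,0,0,0,-0.14,0.12,-1, 0,0,0,0,-0.13,0.15,-1, 0,0,0,0,-0.13,0.15,-1, 0,0,0,0,-0.1,0.18,-1, 0,0,0,0,-0.1,0.18,-1, 0,0,0,0,-0.06,0.16,-1, 0,0,0,0,0,0,-1]'; python3 -m pendant '[0,0,0,0,-0.06,0.1,-1, 0,0,0,0,0,0.06,-1, 0,0,0,0,0,0.04,-1, 0,0,0,0,0,0,-1, 0,0,0,0,0,0,-1]'
```

```text
time: 13.3
tcp_pos: [0.5074, 0.0432, 0.0753]
ee_rot: [-3.141, -0.003, 2.815]
ft_force: [-0.3, -0.1, -0.7]
opening: -0.0
gripper_force: 0.0
time: 13.8
tcp_pos: [0.5081, 0.0408, 0.0668]
ee_rot: [3.142, 0.0, 2.816]
ft_force: [0.5, 1.3, -0.1]
opening: -0.002
gripper_force: 0.0
```

```bash
python3 -m pendant '[0,0,0,0,0,0.04,-1, 0,0,0,0,0,0.02,-1, 0,0,0,0,0,0,-1, 0,0,0,0,0,0,-1]'; python3 -m pendant '[0,0,0,0,0,0.02,-1, 0,0,0,0,0,0,-1, 0,0,0,0,0,0,-1]'
```

```text
time: 14.2
tcp_pos: [0.5083, 0.0407, 0.0658]
ee_rot: [3.141, 0.001, 2.816]
ft_force: [-5.9, 0.8, 23.3]
opening: -0.0
gripper_force: 11.6
time: 14.5
tcp_pos: [0.5084, 0.0407, 0.0657]
ee_rot: [3.141, 0.002, 2.816]
ft_force: [-7.4, 0.9, 33.2]
opening: -0.002
gripper_force: 17.0
```

```bash
python3 -m pendant '[0,0,0,0,0,-0.3,-1, 0,0,0,0,0,-0.8,-1, 0,0,0,0,0,-0.9,-1, 0,0,0,0,0,-0.9,-1, 0,0,0,0,0,-0.6,-1, 0,0,0,0,0,0,-1, 0,0,0,0,0,0,-1]'
python3 - <<'E'
from h import *
p=camera("side"); find("side",["case","lid_edge"],p)
cv2.imwrite("pics/s6.png",cv2.resize(p["pixels"][160:340,200:440,::-1],None,fx=2.5,fy=2.5))
E
```

```text
time: 15.2
tcp_pos: [0.5083, 0.0407, 0.2384]
ee_rot: [3.141, 0.002, 2.816]
ft_force: [-1.1, 0.3, -0.2]
opening: -0.003
gripper_force: 0.0
case call 0.97 [0.298 0.304 0.048] [400. 355.]
case call 0.82 [ 0.299 -0.167  0.045] [408. 200.]
case call 0.76 [0.511 0.078 0.044] [320. 264.]
case call 0.87 [ 0.299 -0.191 -0.002] [406. 205.]
case call 0.83 [ 0.297  0.286 -0.001] [399. 358.]
case call 0.82 [ 0.801 -0.181  0.003] [231. 188.]
lid_edge call 0.93 [0.512 0.07  0.048] [320. 261.]
lid_edge call 0.81 [0.294 0.301 0.047] [402. 354.]
lid_edge call 0.61 [ 0.296 -0.181  0.045] [409. 197.]
lid_edge call 0.83 [0.353 0.325 0.047] [375. 360.]
lid_edge call 0.77 [ 0.491 -0.008  0.045] [332. 238.]
lid_edge call 0.69 [ 0.293 -0.262  0.044] [412. 176.]
```

View pics/s6.png

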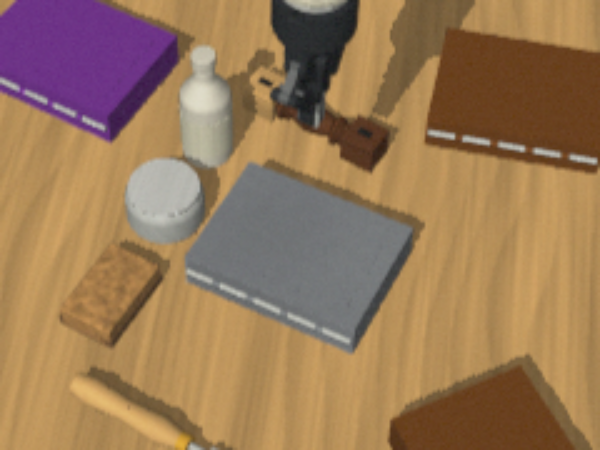

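The picture shows the case shut and flush (300,255), with the bystanders still in place and the robot clear.

```bash
python3 -c "
from bench import *
print(hand_in())"
```

```text
the job is handed in; nothing more can be done
None
```

The drill leaf was pushed flat first, then the lid was swung over and pressed fully shut; the job is handed in at about 15 s, with no visible shift of the case or bystanders and no verdict returned.

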